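# Weigh the low tin from behind the tall containers

### The arm

A 7-joint arm with a two-finger parallel gripper is mounted at the origin on the work surface. World frame = base frame: x ahead of the robot, y to its left, z up, the work surface at z = 0. Lengths are in mm, angles in rad, forces in N, time in s.
With the tool pointing down it reaches from about 400 to 875 mm from the base axis. Payload 4.4 kg.
Tool frame: the origin (TCP) lies midway between the tips of the shut fingers; the grasp point (between the pads) lies ctrl.grip_depth behind it (ctrl.grip_depth is the distance from the TCP to the grasp point, in mm); z points along the fingers, y is the line along which they close (so a half turn about z gives the same grasp; the last joint's range is limited). The gripper opens to 85 mm and grips with 20 to 120 N. Pads are 22 mm wide; open, the fingers measure 114 mm over their backs; the gripper's body (76 mm by 85 mm) begins 54 mm behind the grasp point. The pads swing forward as they close: fully open they stand 13 mm farther back than shut.
Start: joints at [1.256, 0.628, 0.038, 1.517, -0.027, 0.996, -0.02], TCP at [160.085, -629.993, 205.513] pointing down, gripper open.
Joint ranges: [-3.06, 3.06], [-0.37, 2.12], [-1.25, 1.32], [0.18, 2.47], [-1.1, 4.24], [0.23, 1.98], [-2.94, 2.94]. Speed limits (rad/s): [2.57, 2.57, 3.14, 3.14, 3.14, 3.14, 3.14].

### API

Orientations are given as [roll, pitch, yaw] about the fixed x, y, z axes, in that order (R = Rz(yaw) Ry(pitch) Rx(roll)).
In Python, from cell import ctrl gives the robot as it stands.
- The arm moves only by the tool carry_out, never from a script. Its argument "deltas" is one flat list of numbers, 7 for each row, row after row: the turn, a rotation vector about the tool's x, y, z in degrees, then the shift along the tool's x, y, z in m, then the closure, from -1 (fully open) to 1 (shut). In form: [wx, wy, wz, dx, dy, dz, claw, wx, wy, wz, dx, dy, dz, claw, ...]. A call has 1 to 12 rows; each row shifts and turns the commanded pose from where the row before left it, along the tool's axes as they then stand; what a row does not reach is not made up. A row lasts 1/8 s, in which the tool goes at most 62.5 mm and 10.7 degrees, less where a joint would pass 70% of its speed; a pose out of reach is approached as far as the arm can. A call with a gripper value outside its range is refused whole. The fingers move at their own pace and stop on an object; the grip force is fixed at half the most. Time passes only in rows, so rows that do not move let the fingers close. It gives the time, the measured TCP pose, the force, the opening and the grip force at its end, in the units of the state.
- ctrl.read_state(): the state, without advancing time (a new reading comes with each control period).
- ctrl.get_image(name): name is "side" or "top"; returns the picture (480x640x3 uint8, red, green, blue); there is no depth.
- ctrl.calibration(name): a dict with "mtx" (3x3 intrinsics, pixels), "R" (3x3) and "t" (3): a world point X has camera coordinates R X + t. Camera axes: x right, y down, z forward; pixel columns grow to the right and rows downward; lengths in mm; the calibration is good to about 2 mm. A picture is of the moment at which its call begins. calibration takes no time and is no camera call.
- ctrl.finish_job(): hands the job in; it is judged then, once.
The state is a dict: "clock": time; "qpos": joint angles; "qd": joint speeds; "tau": joint torques, N m; "eef_pos": TCP position; "tool_rot": TCP orientation; "force": force on the tool from outside, world axes, zero at the start; "torque": the same for the moment, N m; "width": finger opening in mm; "gripper_force": force on a finger pad.
Only numpy, scipy, OpenCV 4.12 (cv2) and the standard library are available. Lean on these libraries where they do the work, as an engineer would, in place of code of your own. Each camera call takes 0.05 s, during which the arm holds its last target. There are 200 camera calls.

### The job

The low tin at the back of the stock bay has to be weighed: first clear the three tall containers in front of and beside it onto the rubber mat, then stand the low tin in the middle of the scale's pan while they wait there. Afterwards put each tall container back on the very spot in the bay where it stood before, and leave the low tin on the scale. Keep everything upright and leave the jar, the carton and the brush alone.

Things in the scene. Friction and masses are not known exactly. Their poses are not given: they have to be found in the camera images.
- paint_tin: Plain round paint tin with flat lid, diameter 64 mm, height 100 mm, straight sides, about 0.4 kg, the widest round thing in the bay. Upright, origin at the centre of its underside, z up. 
- thinner_can: Rectangular metal thinner can, 42 mm (own x) by 64 mm (own y), body 110 mm high with a small round cap on top reaching 122 mm (22 mm wide, 15 mm towards own +y), about 0.4 kg. Grip it across its 42 mm sides. Upright, origin at the centre of its underside, z up. 
- spray_can: Slim round spray can, diameter 52 mm with straight sides up to 92 mm, then a shoulder and a narrow cap 30 mm wide up to 120 mm, about 0.3 kg. Upright, origin at the centre of its underside, z up. 
- low_tin: Low round tin, diameter 56 mm, height only 40 mm, about 0.2 kg, standing at the rear middle of the bay, hemmed in left, right and in front by the three tall containers, with no room for a gripper until they are gone. Upright, origin at the centre of its underside, z up. 
- bay: Fixed stock bay: dark board 200 mm (own x) by 230 mm (own y), top 8 mm above the bench; 8 mm wide steel lips at the rear (+x) and sides reach 22 mm; front open. Pale round marks, in its frame (mm): (35, 0) for the low tin, (-33, 0), (30, 70), (30, -70) for the tall containers; who stands on which varies; each within 3 mm of its mark. Origin: centre of the underside, bench height.
- mat: Black ribbed rubber mat, fixed, 240 mm (own x) by 220 mm (own y), its top 6 mm above the bench: the side area for the cleared containers. Origin at the centre of its underside.
- scale: Bench scale, fixed: grey housing 170 by 170 mm, 46 mm high, with a flat round steel pan of diameter 120 mm on top, which does not give. Origin on the bench straight below the pan's centre (the housing's middle lies 10 mm from it towards own -x); the pan's top is 58 mm above the bench.
- screw_jar: Bystander: small glass jar with steel lid, diameter 52 mm, height 65 mm, loose. Origin at the centre of its underside.
- carton: Bystander: small cardboard carton 60 by 90 by 50 mm, loose. Origin at the centre of its underside.
- brush: Bystander: hand brush lying flat on the bench, loose. Origin under it, at bench height.

How it is judged:
By the outcome, as a careful person would: the job done as asked, in the order asked, and still so for the second after the job is handed in, with the robot touching nothing.
It also fails if it takes over 141 s, if anything falls off the work surface, if the arm or the gripper's body presses on something with over 40 N, if the wrist force passes 120 N, or if a joint passes its speed limit or range.

## Working session

There is one attempt and no reset: what is moved stays moved. The work goes in short steps, Python scripts to look and compute and a tool call to move; the robot and the scene stay as the last step left them, time stands still between calls to the robot, and variables do not carry over. Pictures are saved under pics/ and viewed, at most 14 in all, crops included, and the job is handed in when it is done.

Besides the shell and the picture viewer there is one more tool, called after ">>>" in YAML: its name, and indented under it one key for each argument. carry_out: Moves the arm, as the interface text tells. Its arguments: {"type":"object","properties":{"deltas":{"type":"array"}},"required":["deltas"]}

```bash
ls; mkdir -p pics
python3 - <<'E'
from cell import ctrl
import cv2
print(ctrl.read_state(), ctrl.grip_depth)
for n in("side","top"):
    c=ctrl.calibration(n); print(n,c)
    cv2.imwrite(f"pics/{n}0.png",ctrl.get_image(n)[:,:,::-1])
E
```

```text
pics
{'clock': 0.0, 'qpos': array([ 1.25620318,  0.62937097,  0.03842047,  1.51834928, -0.02701332,
        0.99629791, -0.02001861]), 'qd': array([ 0.00063925, -0.000529  ,  0.00024382, -0.00098584, -0.00192716,
       -0.00092827, -0.0003807 ]), 'tau': array([ 4.69929109e-04, -5.63398576e+01,  1.22669064e+00, -1.93443096e+01,
        1.11349707e-02,  1.07068048e-02,  1.25621216e-05]), 'eef_pos': array([ 159.93242858, -629.32895748,  204.57862566]), 'tool_rot': array([-3.13968429e+00,  2.37971234e-06,  2.48785085e-01]), 'force': array([-0.60571443, -0.20344835,  0.82011617]), 'torque': array([-0.01205716, -0.01166383,  0.01316036]), 'gripper_force': 0.0, 'width': 84.96495502727579} 18.700000000000003
side {'mtx': array([[512.17098403,   0.        , 319.77565687],
       [  0.        , 512.17098403, 230.84990085],
       [  0.        ,   0.        ,   1.        ]]), 'R': array([[-0.82393474, -0.56652867, -0.01329685],
       [-0.41101869,  0.61359214, -0.67421683],
       [ 0.390122  , -0.55004541, -0.73841375]]), 't': array([ 491.61668497,  305.86622624, 1003.29567746])}
top {'mtx': array([[560.43303641,   0.        , 321.66651823],
       [  0.        , 560.43303641, 238.20413404],
       [  0.        ,   0.        ,   1.        ]]), 'R': array([[-0.00454457, -0.99993475, -0.01048019],
       [-0.99796617,  0.00520151, -0.06353316],
       [ 0.06358353,  0.01017014, -0.9979247 ]]), 't': array([  15.21421743,  612.70480717, 1077.10622335])}
```

View pics/top0.png

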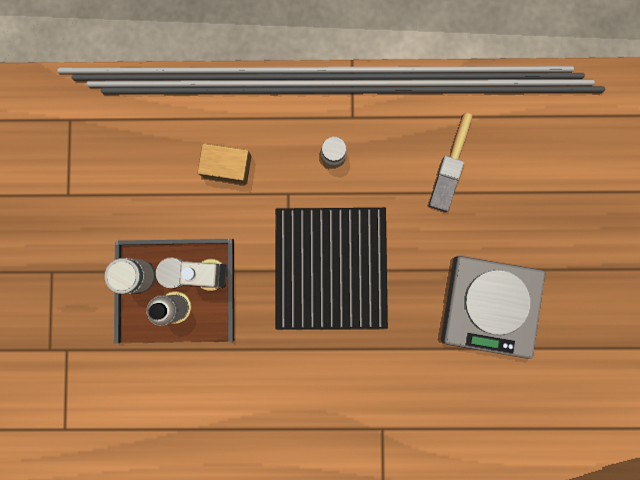

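View pics/side0.png

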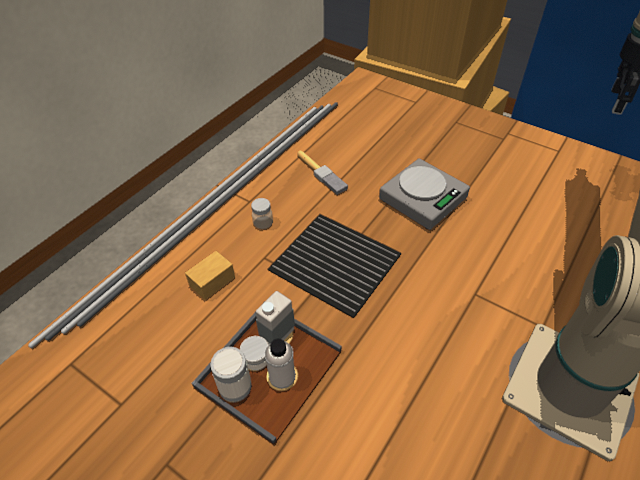

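The top view shows the bay at left (115–235, 240–343), with the paint tin at about (123,275), the low tin at (170,272), the thinner can at (205,274) and the spray can in front at (158,310). The mat's corners span (276–387, 208–328), and the scale pan is at (498,302). I'll enlarge next.

Run:
```python
import cv2
a=cv2.imread("pics/top0.png");b=cv2.imread("pics/side0.png")
cv2.imwrite("pics/topc.png",cv2.resize(a[230:350,95:255],None,fx=5,fy=5,interpolation=cv2.INTER_CUBIC))
cv2.imwrite("pics/sidec.png",cv2.resize(b[285:445,185:345],None,fx=3.75,fy=3.75,interpolation=cv2.INTER_CUBIC))
cv2.imwrite("pics/topm.png",cv2.resize(a[195:365,265:555],None,fx=2.75,fy=2.75,interpolation=cv2.INTER_CUBIC))
```

```text
(no output)
```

View pics/topc.png

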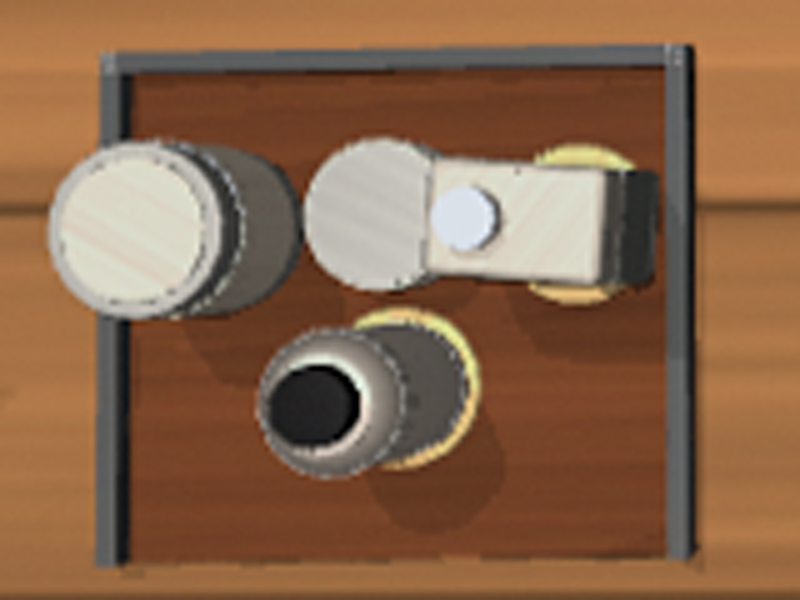

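View pics/sidec.png

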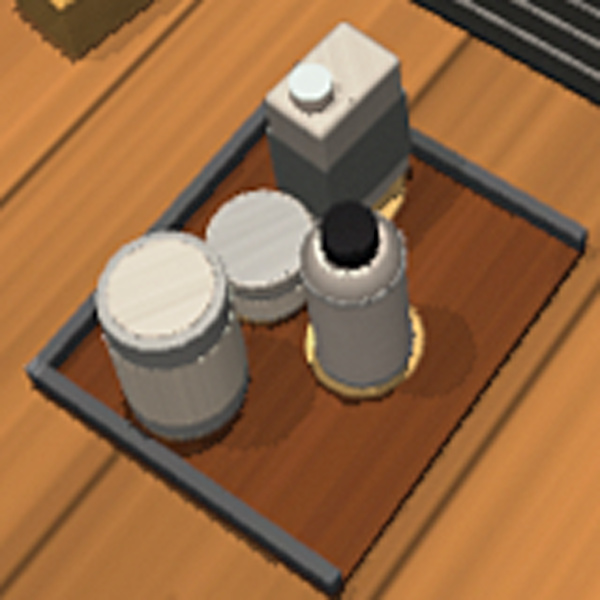

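View pics/topm.png

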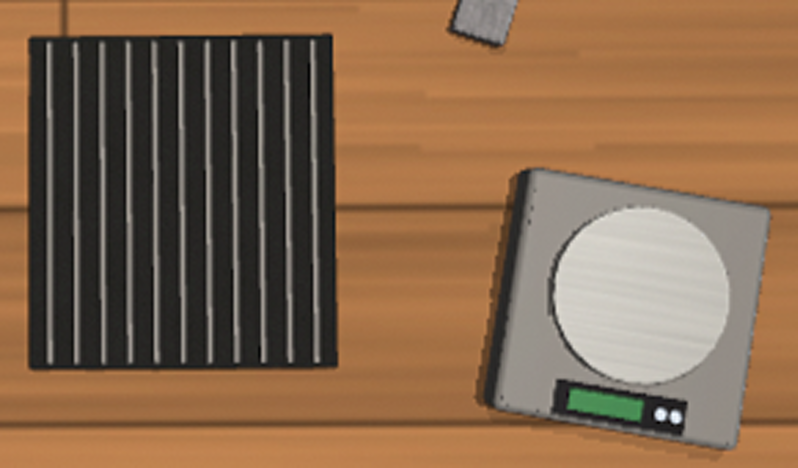

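The crops show these pixel positions:

| Feature | Top crop | Side crop |
|---|---|---|
| Paint lid | (135,231) | (161,287) |
| Low tin lid | (381,215) | (261,238) |
| Thinner cap | (464,217) | (311,82) |
| Thinner top corners | (432,158), (606,166), (603,284), (428,274) | (267,98), (345,23), (401,64), (325,132) |
| Spray shoulder | (333,402) | – |
| Spray cap | (313,405) | (350,227) |

In the mat and scale crop, the pan is at (641,295).

```bash
cat > h.py <<'E'
import numpy as np
from cell import ctrl
C={n:ctrl.calibration(n) for n in("side","top")}
def pix(n,u,v,z):
    c=C[n]; d=c["R"].T@np.linalg.inv(c["mtx"])@[u,v,1]; o=-c["R"].T@c["t"]
    return (o+d*(z-o[2])/d[2])[:2]
def crop(n,u,v,z,off,f): return pix(n,(u+.5)/f-.5+off[0],(v+.5)/f-.5+off[1],z)
E
python3 - <<'E'
from h import *
np.set_printoptions(precision=1,suppress=True)
def T(l,u,v,z): print("T",l,crop("top",u,v,z,(95,230),5))
def S(l,u,v,z): print("S",l,crop("side",u,v,z,(185,285),3.75))
def M(l,u,v,z): print("M",l,crop("top",u,v,z,(265,195),2.75))
T("paint",135,231,108);S("paint",161,287,108)
T("low",381,215,48);S("low",261,238,48)
T("cap",464,217,130);S("cap",311,82,130)
for p in((432,158),(606,166),(603,284),(428,274)):T("th",*p,118)
for p in((267,98),(345,23),(401,64),(325,132)):S("th",*p,118)
T("spraysh",333,402,100);T("spraycap",313,405,128);S("spraycap",350,227,128)
for p in((102,54),(693,46),(692,560),(96,566)):T("bay",*p,22)
for p in((32,370),(585,235),(337,590)):S("bay",*p,22)
for p in((29,37),(332,34),(337,368),(29,370)):M("mat",*p,6)
for p in((641,295),):M("pan",*p,58)
print(pix("top",334,146,65),pix("top",224,160,50),pix("top",445,185,30))
E
```

```text
T paint [541.3 371.3]
S paint [543.6 370.7]
T low [546.8 299.5]
S low [547.4 300.1]
T cap [545.7 247.3]
S cap [546.3 247.3]
T th [566.8 261.9]
T th [563.6 199.8]
T th [521.8 200.6]
T th [525.6 262.9]
S th [565. 262.]
S th [560.6 201.9]
S th [520.1 206.3]
S th [527.4 261.4]
T spraysh [479.4 301.4]
T spraycap [480.1 300.2]
S spraycap [479.4 301.6]
T bay [610.4 417.2]
T bay [612.4 185.2]
T bay [413.2 184.5]
T bay [411.7 415.8]
S bay [608.7 416.4]
S bay [414.1 190. ]
S bay [408.7 416. ]
M mat [674.1 104.5]
M mat [ 675.  -114.5]
M mat [ 435.8 -115.2]
M mat [435.1 104.3]
M pan [ 489.3 -316.7]
[784.8 -12.4] [762.5 199.1] [ 714.6 -228.3]
```

>>> carry_out:
  deltas: [0,0,-9.47,0,0,0,-1,0,0,-9.47,0,0,0,-1,0,0,-9.47,0,0,0,-1,0,0,-9.47,0,0,0,-1,0,0,-9.47,0,0,0,-1,0,0,-9.47,0,0,0,-1,0,0,-9.47,0,0,0,-1,0,0,-9.47,0,0,0,-1,0,0,0,0.03,0.015,0,-1,0,0,0,0.05,0.025,0,-1,0,0,0,0.05,0.025,0,-1,0,0,0,0.05,0.025,0,-1]

```text
clock: 1.6
eef_pos: [250.5, -448.2, 205.3]
tool_rot: [3.142, -0.0, 1.571]
force: [0.7, 0.3, 0.2]
width: 84.9
gripper_force: 0.0
```

```bash
python3 -c "
from h import *
print(pix('side',423,183,58))"
```

```text
[ 486.01710481 -310.28944221]
```

>>> carry_out:
  deltas: [0,0,0,0.05,0.03,0,-1,0,0,0,0.05,0.03,0,-1,0,0,0,0.05,0.03,0,-1,0,0,0,0.05,0.03,0,-1,0,0,0,0.05,0.03,0,-1,0,0,0,0.05,0.03,0,-1,0,0,0,0.05,0.03,0,-1,0,0,0,0.055,0.0195,0,-1,0,0,0,0.06,0,0,-1,0,0,0,0.06,0,0,-1,0,0,0,0.06,0,0,-1,0,0,0,0.06,0,0,-1]

```text
clock: 3.1
eef_pos: [479.1, 196.7, 205.3]
tool_rot: [-3.141, 0.0, 1.571]
force: [1.7, -0.6, 0.3]
width: 84.8
gripper_force: 0.0
```

>>> carry_out:
  deltas: [0,0,0,0.06,0,0,-1,0,0,0,0.05,0,0,-1,0,0,0,0.04,0,0,-1,0,0,0,0.006,0,0,-1,0,0,0,0,0,0,-1,0,0,0,0,0,0,-1]

```text
clock: 3.85
eef_pos: [479.8, 349.0, 205.3]
tool_rot: [-3.142, 0.002, 1.569]
force: [0.8, -0.4, 0.0]
width: 85.3
gripper_force: 0.0
```

>>> carry_out:
  deltas: [0,0,0,-0.03,0,0,-1,0,0,0,-0.02,0,0,-1,0,0,0,0,0,0.02,-1,0,0,0,0,0,0.04,-1,0,0,0,0,0,0.03,-1,0,0,0,0,0,0.022,-1,0,0,0,0,0,0,-1]

```text
clock: 4.72
eef_pos: [478.7, 299.2, 92.3]
tool_rot: [-3.139, 0.002, 1.57]
force: [0.5, -0.6, 1.2]
width: 85.0
gripper_force: 0.0
```

Run:
```python
from h import *
import cv2
a=ctrl.get_image("top")[230:350,95:255,::-1];b=ctrl.get_image("side")[255:415,165:385,::-1]
cv2.imwrite("pics/g1.png",np.hstack([cv2.resize(a,(533,400)),cv2.resize(b,(267,400))]) if 0 else cv2.resize(b,None,fx=3.6,fy=3.6))
```

```text
(no output)
```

View pics/g1.png

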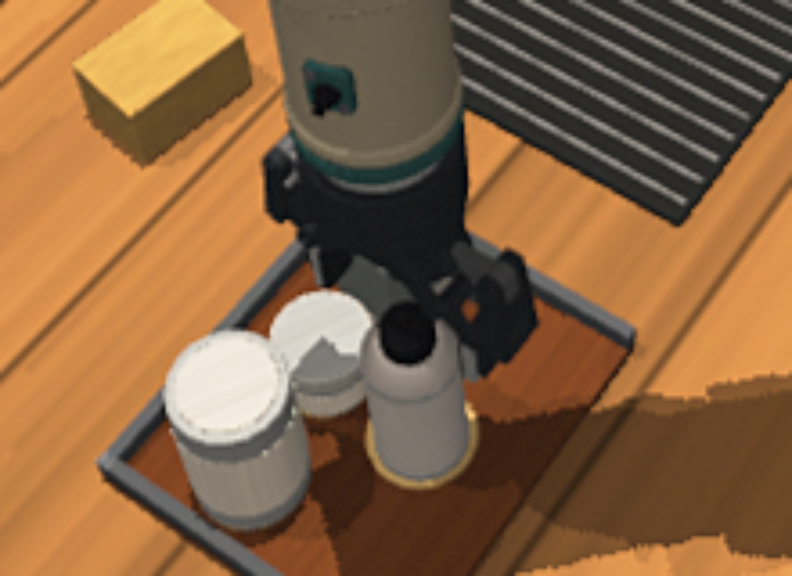

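The side view shows the fingers straddling the spray can at (410,370) with nothing in the way, so I'll lower and close.

>>> carry_out:
  deltas: [0,0,0,0,0,0.016,-1,0,0,0,0,0,0.0155,-1,0,0,0,0,0,0,-1,0,0,0,0,0,0,1,0,0,0,0,0,0,1,0,0,0,0,0,0,1,0,0,0,0,0,0,1,0,0,0,0,0,0,1,0,0,0,0,0,0,1,0,0,0,0,0,0,1]

```text
clock: 6.08
eef_pos: [479.7, 301.4, 63.1]
tool_rot: [3.14, -0.0, 1.571]
force: [-1.7, -0.7, 4.8]
width: 48.7
gripper_force: 61.3
```

>>> carry_out:
  deltas: [0,0,0,0,0,-0.01,1,0,0,0,0,0,-0.025,1,0,0,0,0,0,-0.025,1,0,0,0,-0.02,0,0,1,0,0,0,-0.035,0.001,0,1,0,0,0,-0.045,0.0015,0,1,0,0,0,-0.05,0.0015,0,1,0,0,0,-0.05,0.0015,0,1,0,0,0,-0.05,0.0015,0,1,0,0,0,-0.05,0.0015,0,1,0,0,0,-0.04,0.001,0,1,0,0,0,-0.02,0.001,0,1]

```text
clock: 7.58
eef_pos: [487.5, -63.6, 120.9]
tool_rot: [-3.138, 0.002, 1.566]
force: [0.6, 0.8, -2.4]
width: 48.6
gripper_force: 62.7
```

>>> carry_out:
  deltas: [0,0,0,-0.011,0,0,1,0,0,0,0,0,0.02,1,0,0,0,0,0,0.025,1,0,0,0,0,0,0.01,1,0,0,0,0,0,0.004,1,0,0,0,0,0,0.002,1,0,0,0,0,0,0,1,0,0,0,0,0,0,1]

```text
clock: 8.57
eef_pos: [490.3, -70.0, 61.5]
tool_rot: [3.141, 0.0, 1.571]
force: [0.1, -0.4, -2.7]
width: 48.7
gripper_force: 62.8
```

>>> carry_out:
  deltas: [0,0,0,0,0,0.001,1,0,0,0,0,0,0,1,0,0,0,0,0,0,-1,0,0,0,0,0,0,-1,0,0,0,0,0,0,-1,0,0,0,0,0,0,-1,0,0,0,0,0,-0.015,-1,0,0,0,0,0,-0.035,-1,0,0,0,0,0,-0.04,-1,0,0,0,0,0,-0.04,-1,0,0,0,0,0,-0.015,-1,0,0,0,0,0,0,-1]

```text
clock: 10.07
eef_pos: [490.4, -70.1, 206.0]
tool_rot: [3.139, 0.001, 1.571]
force: [0.3, -0.1, 0.2]
width: 85.5
gripper_force: 0.0
```

Run:
```python
from h import *
import cv2
b=ctrl.get_image("side")[170:410,180:440,::-1]
cv2.imwrite("pics/p1.png",cv2.resize(b,None,fx=2.5,fy=2.5))
```

```text
(no output)
```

View pics/p1.png

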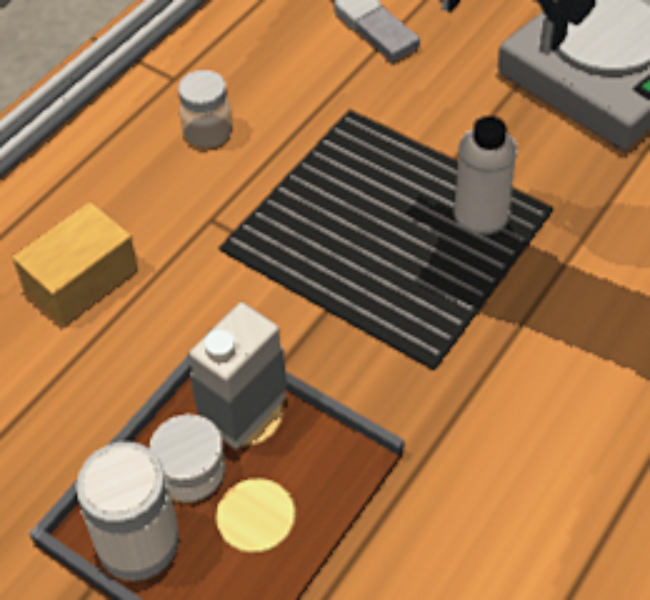

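The spray can stands on the mat at (485,190), and the bay's front mark is empty at (256,515). The thinner can is next.

>>> carry_out:
  deltas: [0,0,0,0.03,0.005,0,-1,0,0,0,0.05,0.01,0,-1,0,0,0,0.055,0.01,0,-1,0,0,0,0.055,0.01,0,-1,0,0,0,0.055,0.01,0,-1,0,0,0,0.04,0.0095,0,-1,0,0,0,0.017,0,0,-1,0,0,3.7,0,0,0.02,-1,0,0,0,0,0,0.05,-1,0,0,0,0,0,0.04,-1,0,0,0,0,0,0.02,-1,0,0,0,0,0,0.011,-1]

```text
clock: 11.62
eef_pos: [542.9, 230.0, 61.8]
tool_rot: [-3.138, 0.003, 1.505]
force: [0.3, 0.4, 0.1]
width: 85.6
gripper_force: 0.0
```

>>> carry_out:
  deltas: [0,0,0,0,0,0,-1,0,0,0,0,0,0,1,0,0,0,0,0,0,1,0,0,0,0,0,0,1,0,0,0,0,0,0,1,0,0,0,0,0,0,1,0,0,0,0,0,0,1,0,0,0,0,0,0,1]

```text
clock: 12.62
eef_pos: [545.2, 232.5, 65.1]
tool_rot: [3.14, -0.001, 1.506]
force: [-0.3, -0.3, 5.7]
width: 40.7
gripper_force: 62.9
```

>>> carry_out:
  deltas: [0,0,0,0,0,-0.01,1,0,0,0,0,0,-0.025,1,0,0,-3.7,0,0,-0.025,1,0,0,0,-0.02,0.005,0,1,0,0,0,-0.04,0.008,0,1,0,0,0,-0.05,0.01,0,1,0,0,0,-0.05,0.01,0,1,0,0,0,-0.05,0.01,0,1,0,0,0,-0.05,0.01,0,1,0,0,0,-0.03,0.0025,0,1,0,0,0,-0.012,0,0,1,0,0,0,0,0,0,1]

```text
clock: 14.12
eef_pos: [598.8, -70.8, 123.1]
tool_rot: [-3.14, -0.0, 1.569]
force: [0.6, -0.8, -5.2]
width: 40.5
gripper_force: 61.8
```

>>> carry_out:
  deltas: [0,0,0,0,0,0.02,1,0,0,0,0,0,0.025,1,0,0,0,0,0,0.01,1,0,0,0,0,0,0.005,1,0,0,0,0,0,0.002,1,0,0,0,0,0,0,1,0,0,0,0,0,0,1]

```text
clock: 15.0
eef_pos: [600.2, -68.8, 63.2]
tool_rot: [3.141, -0.001, 1.571]
force: [-3.7, 3.2, 5.5]
width: 41.2
gripper_force: 63.1
```

>>> carry_out:
  deltas: [0,0,0,0,0,0,-1,0,0,0,0,0,0,-1,0,0,0,0,0,0,-1,0,0,0,0,0,0,-1,0,0,0,0,0,-0.018,-1,0,0,0,0,0,-0.045,-1,0,0,0,0,0,-0.05,-1,0,0,0,0,0,-0.03,-1,0,0,0,0.03,-0.005,0,-1,0,0,0,0.05,-0.008,0,-1,0,0,0,0.055,-0.008,0,-1,0,0,0,0.055,-0.008,0,-1]

```text
clock: 16.5
eef_pos: [570.9, 121.7, 206.5]
tool_rot: [3.14, -0.0, 1.571]
force: [-0.1, 0.4, -0.5]
width: 85.5
gripper_force: 0.0
```

>>> carry_out:
  deltas: [0,0,0,0.055,-0.008,0,-1,0,0,0,0.055,-0.008,0,-1,0,0,0,0.055,-0.008,0,-1,0,0,0,0.05,-0.005,0,-1,0,0,0,0.03,0,0,-1,0,0,0,0.006,0,0,-1,0,0,0,0,0,0.02,-1,0,0,0,0,0,0.04,-1,0,0,0,0,0,0.04,-1,0,0,0,0,0,0.03,-1,0,0,0,0,0,0.02,-1,0,0,0,0,0,0,-1]

```text
clock: 18.0
eef_pos: [541.7, 369.5, 54.1]
tool_rot: [-3.14, 0.002, 1.57]
force: [-1.0, 0.6, 0.6]
width: 85.2
gripper_force: 0.0
```

>>> carry_out:
  deltas: [0,0,0,0,0,0,1,0,0,0,0,0,0,1,0,0,0,0,0,0,1,0,0,0,0,0,0,1,0,0,0,0,0,0,1,0,0,0,0,0,0,1]

```text
clock: 18.75
eef_pos: [542.7, 372.1, 57.2]
tool_rot: [3.139, -0.002, 1.571]
force: [-2.3, -0.1, 6.7]
width: 62.5
gripper_force: 66.7
```

>>> carry_out:
  deltas: [0,0,0,0,0,-0.01,1,0,0,0,0,0,-0.03,1,0,0,0,0,0,-0.035,1,0,0,0,-0.02,0.003,0,1,0,0,0,-0.04,0,0,1,0,0,0,-0.05,0,0,1,0,0,0,-0.05,0,0,1,0,0,0,-0.05,0,0,1,0,0,0,-0.05,0,0,1,0,0,0,-0.04,0,0,1,0,0,0,-0.021,0,0,1,0,0,0,0,0,0,1]

```text
clock: 20.25
eef_pos: [543.1, 45.1, 128.3]
tool_rot: [-3.138, 0.003, 1.565]
force: [0.1, 0.2, -5.0]
width: 62.0
gripper_force: 67.3
```

>>> carry_out:
  deltas: [0,0,0,0,0,0.02,1,0,0,0,0,0,0.03,1,0,0,0,0,0,0.018,1,0,0,0,0,0,0.006,1,0,0,0,0,0,0.003,1,0,0,0,0,0,0,1,0,0,0,0,0,0,1]

```text
clock: 21.12
eef_pos: [543.3, 50.1, 55.2]
tool_rot: [-3.14, 0.002, 1.572]
force: [-8.5, -0.9, 15.3]
width: 62.1
gripper_force: 69.1
```

>>> carry_out:
  deltas: [0,0,0,0,0,0,-1,0,0,0,0,0,0,-1,0,0,0,0,0,0,-1,0,0,0,0,0,0,-1,0,0,0,0,0,-0.018,-1,0,0,0,0,0,-0.045,-1,0,0,0,0,0,-0.05,-1,0,0,0,0,0,-0.039,-1,0,0,0,0,0,0,-1]

```text
clock: 22.25
eef_pos: [547.1, 50.7, 208.0]
tool_rot: [3.135, -0.001, 1.571]
force: [1.0, -0.5, 0.3]
width: 85.6
gripper_force: 0.0
```

Run:
```python
from h import *
import cv2
a=ctrl.get_image("top")[230:350,95:255,::-1];b=ctrl.get_image("side")[185:445,180:440,::-1]
cv2.imwrite("pics/p2.png",np.hstack([cv2.resize(a[:100,:110],None,fx=4,fy=4,interpolation=2),cv2.resize(b,(330,400))[:400]]))
```

```text
(no output)
```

View pics/p2.png

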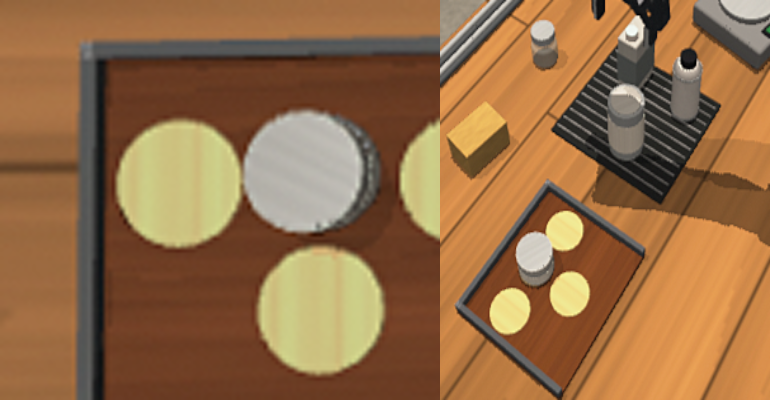

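All three tall containers stand on the mat, and the low tin is alone at (304,172), unmoved. Next I'll fetch it.

>>> carry_out:
  deltas: [0,0,0,0.03,0.002,0,-1,0,0,0,0.055,0,0,-1,0,0,0,0.06,0,0,-1,0,0,0,0.06,0,0,-1,0,0,0,0.035,0,0,-1,0,0,0,0.01,0,0,-1,0,0,9,0,0,0.02,-1,0,0,9,0,0,0.035,-1,0,0,9,0,0,0.035,-1,0,0,9,0,0,0.03,-1,0,0,9,0,0,0.02,-1,0,0,0,0,0,0,-1]

```text
clock: 23.85
eef_pos: [545.6, 296.9, 62.6]
tool_rot: [3.141, 0.006, 0.786]
force: [-0.4, -0.7, 0.8]
width: 85.3
gripper_force: 0.0
```

>>> carry_out:
  deltas: [0,0,0,0,0,0.025,-1,0,0,0,0,0,0.018,-1,0,0,0,0,0,0.008,-1,0,0,0,0,0,0,-1,0,0,0,0,0,0,1,0,0,0,0,0,0,1,0,0,0,0,0,0,1,0,0,0,0,0,0,1,0,0,0,0,0,0,1,0,0,0,0,0,0,1]

```text
clock: 25.1
eef_pos: [547.6, 300.3, 15.7]
tool_rot: [3.141, -0.002, 0.786]
force: [-0.8, -1.1, 6.1]
width: 51.7
gripper_force: 61.2
```

>>> carry_out:
  deltas: [0,0,0,0,0,-0.01,1,0,0,0,0,0,-0.03,1,0,0,-9,0,0,-0.03,1,0,0,-9,0,0,-0.03,1,0,0,-9,0,0,-0.03,1,0,0,-9,0,0,-0.03,1,0,0,-9,0,0,-0.01,1,0,0,0,-0.02,-0.003,0,1,0,0,0,-0.04,-0.005,0,1,0,0,0,-0.05,-0.005,0,1,0,0,0,-0.05,-0.005,0,1,0,0,0,-0.05,-0.005,0,1]

```text
clock: 26.6
eef_pos: [522.3, 86.4, 183.3]
tool_rot: [-3.14, 0.002, 1.567]
force: [1.1, -1.1, -1.6]
width: 52.3
gripper_force: 63.0
```

Run:
```python
import cv2
b=cv2.imread("pics/side0.png")
cv2.imwrite("pics/pan.png",cv2.resize(b[150:240,370:480],None,fx=6,fy=6,interpolation=cv2.INTER_CUBIC))
```

```text
(no output)
```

View pics/pan.png

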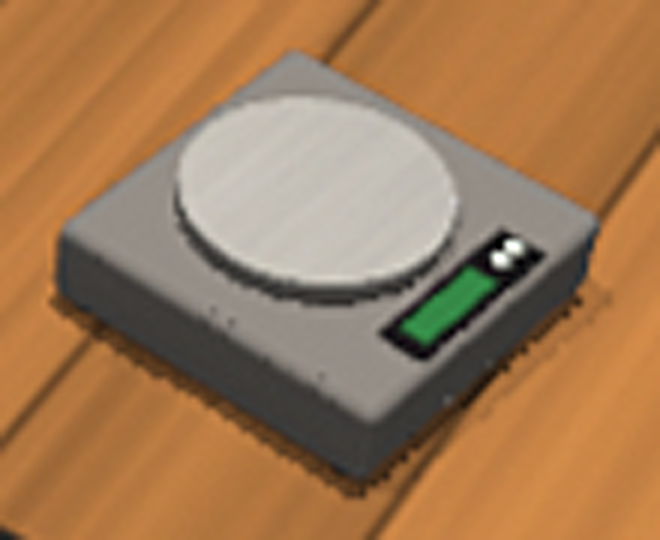

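In this crop the pan's centre is at (318,191).

```bash
python3 -c "
from h import *
print(crop('side',318,191,58,(370,150),6),[crop('top',u,v,8,(95,230),4) for u,v in((178,183),(321,310))])"
```

```text
[ 489.66285944 -315.14539772] [array([541.79403812, 373.3794557 ]), array([479.13831056, 301.78629762])]
```

>>> carry_out:
  deltas: [0,0,0,-0.05,-0.005,0,1,0,0,0,-0.05,-0.005,0,1,0,0,0,-0.05,-0.005,0,1,0,0,0,-0.05,-0.005,0,1,0,0,0,-0.05,-0.005,0,1,0,0,0,-0.05,-0.005,0,1,0,0,0,-0.05,-0.0045,0,1,0,0,0,-0.036,0,0,1,0,0,0,-0.02,0,0,1,0,0,0,0,0,0.03,1,0,0,0,0,0,0.04,1,0,0,0,0,0,0.03,1]

```text
clock: 28.1
eef_pos: [488.1, -314.9, 82.4]
tool_rot: [-3.14, -0.001, 1.57]
force: [0.2, 0.0, -1.3]
width: 52.0
gripper_force: 63.0
```

>>> carry_out:
  deltas: [0,0,0,0,0,0.014,1,0,0,0,0,0,0.005,1,0,0,0,0,0,0.001,1,0,0,0,0,0,0,1,0,0,0,0,0,0,1]

```text
clock: 28.72
eef_pos: [488.3, -314.9, 65.7]
tool_rot: [-3.139, -0.0, 1.571]
force: [-5.5, 2.3, 6.6]
width: 52.0
gripper_force: 64.2
```

>>> carry_out:
  deltas: [0,0,0,0,0,0,-1,0,0,0,0,0,0,-1,0,0,0,0,0,0,-1,0,0,0,0,0,0,-1,0,0,0,0,0,-0.02,-1,0,0,0,0,0,-0.04,-1,0,0,0,0,0,-0.05,-1,0,0,0,0,0,-0.031,-1,0,0,0,0.03,0,0,-1,0,0,0,0.05,0.01,0,-1,0,0,0,0.05,0.01,0,-1,0,0,0,0.05,0.01,0,-1]

```text
clock: 30.22
eef_pos: [519.7, -134.5, 205.1]
tool_rot: [3.141, 0.0, 1.571]
force: [0.4, 0.2, -0.0]
width: 85.5
gripper_force: 0.0
```

Run:
```python
from h import *
import cv2
b=ctrl.get_image("side")[130:360,250:490,::-1]
a=ctrl.get_image("top")[195:365,265:555,::-1]
cv2.imwrite("pics/p3.png",cv2.resize(a,None,fx=2.75,fy=2.75,interpolation=2))
cv2.imwrite("pics/p3s.png",cv2.resize(b,None,fx=2.5,fy=2.5,interpolation=2))
```

```text
(no output)
```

View pics/p3.png

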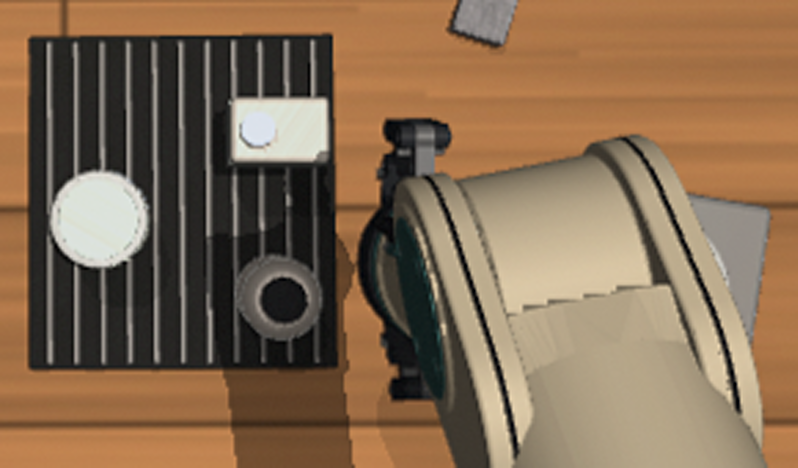

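The mat shows the paint lid at (99,219), the thinner cap at (257,129) with the top spanning 229–329 × 97–163, and the spray cap at (284,296). I'll check them against the commanded positions.

Run:
```python
from h import *
np.set_printoptions(precision=1,suppress=True)
M=lambda u,v,z:crop("top",u,v,z,(265,195),2.75)
print(M(99,219,106),M(257,129,128),M(279,130,116),M(284,296,126),M(278,297,98))
```

```text
[542.5  49.3] [599.6 -53.1] [599.5 -68. ] [493.  -69.5] [490.9 -67.5]
```

>>> carry_out:
  deltas: [0,0,0,0.03,0.008,0,-1,0,0,0,0.05,0.008,0,-1,0,0,0,0.05,0.008,0,-1,0,0,0,0.04,0,0,-1,0,0,0,0.016,0,0,-1,0,0,0,0,0,0.02,-1,0,0,0,0,0,0.04,-1,0,0,0,0,0,0.04,-1,0,0,0,0,0,0.03,-1,0,0,0,0,0,0.015,-1,0,0,0,0,0,0.006,-1,0,0,0,0,0,0,-1]

```text
clock: 31.82
eef_pos: [543.9, 49.9, 54.5]
tool_rot: [3.141, 0.0, 1.571]
force: [-1.3, -0.5, 0.5]
width: 85.4
gripper_force: 0.0
```

>>> carry_out:
  deltas: [0,0,0,0,0,0,1,0,0,0,0,0,0,1,0,0,0,0,0,0,1,0,0,0,0,0,0,1,0,0,0,0,0,0,1,0,0,0,0,0,0,1,0,0,0,0,0,-0.01,1,0,0,0,0,0,-0.03,1,0,0,0,0,0,-0.03,1,0,0,0,0.02,0,0,1,0,0,0,0.04,0,0,1,0,0,0,0.05,0,0,1]

```text
clock: 33.33
eef_pos: [543.5, 159.3, 124.3]
tool_rot: [-3.141, 0.001, 1.568]
force: [-0.3, 0.6, -4.0]
width: 61.9
gripper_force: 67.5
```

>>> carry_out:
  deltas: [0,0,0,0.05,-0.0015,0,1,0,0,0,0.05,0,0,1,0,0,0,0.05,0,0,1,0,0,0,0.04,0,0,1,0,0,0,0.0215,0,0,1,0,0,0,0,0,0,1,0,0,0,0,0,0.02,1,0,0,0,0,0,0.03,1,0,0,0,0,0,0.012,1,0,0,0,0,0,0.004,1,0,0,0,0,0,0.001,1,0,0,0,0,0,0,1]

```text
clock: 34.83
eef_pos: [542.4, 371.7, 57.7]
tool_rot: [3.141, -0.001, 1.571]
force: [-0.2, -0.5, -1.7]
width: 61.9
gripper_force: 67.6
```

>>> carry_out:
  deltas: [0,0,0,0,0,0.001,1,0,0,0,0,0,0,1,0,0,0,0,0,0,1]

```text
clock: 35.2
eef_pos: [542.3, 371.9, 57.6]
tool_rot: [3.14, -0.001, 1.571]
force: [-2.7, -1.7, 5.5]
width: 61.8
gripper_force: 68.6
```

>>> carry_out:
  deltas: [0,0,0,0,0,0,-1,0,0,0,0,0,0,-1,0,0,0,0,0,0,-1,0,0,0,0,0,0,-1,0,0,0,0,0,-0.018,-1,0,0,0,0,0,-0.045,-1,0,0,0,0,0,-0.05,-1,0,0,0,0,0,-0.036,-1,0,0,0,-0.03,0,0,-1,0,0,0,-0.05,0.005,0,-1]

```text
clock: 36.45
eef_pos: [546.4, 293.5, 207.3]
tool_rot: [3.139, -0.003, 1.575]
force: [0.7, -0.6, -1.1]
width: 85.6
gripper_force: 0.0
```

Run:
```python
from h import *
import cv2
a=ctrl.get_image("top")[240:370,430:560,::-1]
cv2.imwrite("pics/p4.png",cv2.resize(a,None,fx=4.5,fy=4.5,interpolation=2))
```

```text
(no output)
```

View pics/p4.png

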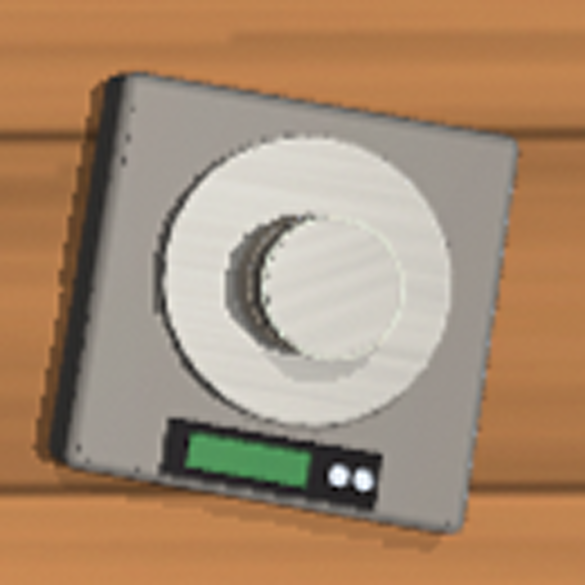

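The low tin's lid is at (333,288) and the pan's centre at (308,281), so the tin stands on the pan. I'll work out the offset in mm.

```bash
python3 -c "
from h import *
print(crop('top',333,288,98,(430,240),4.5),crop('top',308,281.5,58,(430,240),4.5))"
```

```text
[ 488.29031598 -315.02469565] [ 488.85996903 -317.19215856]
```

>>> carry_out:
  deltas: [0,0,0,-0.06,0.008,0,-1,0,0,0,-0.06,0.008,0,-1,0,0,0,-0.06,0.008,0,-1,0,0,0,-0.06,0.008,0,-1,0,0,0,-0.055,0.01,0,-1,0,0,0,-0.045,0.0105,0,-1,0,0,0,-0.02,0,0,-1,0,0,0,0,0,0.03,-1,0,0,0,0,0,0.045,-1,0,0,0,0,0,0.04,-1,0,0,0,0,0,0.02,-1,0,0,0,0,0,0.006,-1]

```text
clock: 38.0
eef_pos: [598.7, -66.9, 63.5]
tool_rot: [-3.14, -0.001, 1.573]
force: [0.7, 0.7, 0.4]
width: 85.7
gripper_force: 0.0
```

>>> carry_out:
  deltas: [0,0,0,0,0,0,-1,0,0,0,0,0,0,1,0,0,0,0,0,0,1,0,0,0,0,0,0,1,0,0,0,0,0,0,1,0,0,0,0,0,0,1,0,0,0,0,0,0,1,0,0,0,0,0,0,1,0,0,0,0,0,-0.01,1,0,0,0,0,0,-0.025,1,0,0,0,0,0,-0.025,1,0,0,0,0.02,-0.003,0,1]

```text
clock: 39.5
eef_pos: [597.4, -50.2, 125.2]
tool_rot: [3.139, 0.001, 1.567]
force: [0.0, 1.0, -5.5]
width: 40.9
gripper_force: 62.0
```

>>> carry_out:
  deltas: [0,0,0,0.04,-0.008,0,1,0,0,0,0.05,-0.01,0,1,0,0,0,0.05,-0.01,0,1,0,0,0,0.05,-0.01,0,1,0,0,0,0.05,-0.01,0,1,0,0,0,0.03,-0.0039,0,1,0,0,0,0.0103,0,0,1,0,0,3.7,0,0,0,1,0,0,0,0,0,0.02,1,0,0,0,0,0,0.022,1,0,0,0,0,0,0.012,1,0,0,0,0,0,0.003,1]

```text
clock: 41.0
eef_pos: [543.6, 230.3, 67.1]
tool_rot: [-3.14, 0.003, 1.506]
force: [-5.8, -4.5, 15.6]
width: 41.0
gripper_force: 64.5
```

>>> carry_out:
  deltas: [0,0,0,0,0,0.001,1,0,0,0,0,0,0,1,0,0,0,0,0,0,1]

```text
clock: 41.38
eef_pos: [543.5, 230.4, 67.1]
tool_rot: [-3.14, 0.003, 1.506]
force: [-3.8, -2.7, 5.5]
width: 40.8
gripper_force: 63.3
```

>>> carry_out:
  deltas: [0,0,0,0,0,-0.004,1,0,0,0,0,0,0,1,0,0,0,0,0,0,1,0,0,0,0,0,0,1,0,0,0,0,0,0,1,0,0,0,0,0,0,1]

```text
clock: 42.12
eef_pos: [544.5, 231.9, 69.9]
tool_rot: [-3.142, -0.0, 1.507]
force: [-0.2, -0.7, -4.9]
width: 41.1
gripper_force: 61.9
```

>>> carry_out:
  deltas: [0,0,0,0,0,0.002,1,0,0,0,0,0,0.001,1,0,0,0,0,0,0.001,1,0,0,0,0,0,0,1,0,0,0,0,0,0,1]

```text
clock: 42.75
eef_pos: [544.5, 231.9, 67.1]
tool_rot: [3.141, 0.0, 1.506]
force: [-1.9, -1.3, 4.0]
width: 41.0
gripper_force: 63.0
```

>>> carry_out:
  deltas: [0,0,0,0,0,0,-1,0,0,0,0,0,0,-1,0,0,0,0,0,0,-1,0,0,0,0,0,0,-1,0,0,0,0,0,-0.018,-1,0,0,0,0,0,-0.045,-1,0,0,0,0,0,-0.05,-1,0,0,-3.7,0,0,-0.026,-1,0,0,0,-0.03,-0.005,0,-1,0,0,0,-0.05,-0.01,0,-1,0,0,0,-0.055,-0.01,0,-1,0,0,0,-0.055,-0.01,0,-1]

```text
clock: 44.25
eef_pos: [509.4, 40.5, 206.3]
tool_rot: [3.14, 0.0, 1.572]
force: [1.6, -0.2, 0.7]
width: 85.4
gripper_force: 0.0
```

>>> carry_out:
  deltas: [0,0,0,-0.055,-0.01,0,-1,0,0,0,-0.04,-0.0091,0,-1,0,0,0,-0.0158,0,0,-1,0,0,0,0,0,0.02,-1,0,0,0,0,0,0.045,-1,0,0,0,0,0,0.045,-1,0,0,0,0,0,0.02,-1,0,0,0,0,0,0.01,-1,0,0,0,0,0,0.004,-1,0,0,0,0,0,0,-1,0,0,0,0,0,0,-1]

```text
clock: 45.62
eef_pos: [491.1, -68.9, 61.8]
tool_rot: [3.14, 0.0, 1.571]
force: [-0.6, 0.6, 0.8]
width: 85.4
gripper_force: 0.0
```

>>> carry_out:
  deltas: [0,0,0,0,0,0,1,0,0,0,0,0,0,1,0,0,0,0,0,0,1,0,0,0,0,0,0,1,0,0,0,0,0,0,1,0,0,0,0,0,0,1,0,0,0,0,0,0,1]

```text
clock: 46.5
eef_pos: [490.5, -69.1, 62.0]
tool_rot: [3.141, 0.001, 1.571]
force: [-2.1, -0.1, 9.6]
width: 48.9
gripper_force: 60.2
```

>>> carry_out:
  deltas: [0,0,0,0,0,-0.01,1,0,0,0,0,0,-0.025,1,0,0,0,0,0,-0.025,1,0,0,0,0.02,0,0,1,0,0,0,0.035,-0.001,0,1,0,0,0,0.045,-0.0015,0,1,0,0,0,0.05,-0.0015,0,1,0,0,0,0.05,-0.0015,0,1,0,0,0,0.05,-0.0015,0,1,0,0,0,0.05,-0.0015,0,1,0,0,0,0.04,-0.0015,0,1,0,0,0,0.02,-0.0009,0,1]

```text
clock: 48.0
eef_pos: [478.6, 293.7, 121.2]
tool_rot: [-3.141, -0.001, 1.574]
force: [-0.3, -1.0, -2.5]
width: 49.0
gripper_force: 62.7
```

>>> carry_out:
  deltas: [0,0,0,0.0105,0,0,1,0,0,0,0,0,0.02,1,0,0,0,0,0,0.02,1,0,0,0,0,0,0.01,1,0,0,0,0,0,0.004,1,0,0,0,0,0,0,1,0,0,0,0,0,0,1,0,0,0,0,0,0,1]

```text
clock: 49.0
eef_pos: [479.8, 301.8, 67.5]
tool_rot: [3.141, -0.0, 1.571]
force: [0.1, -1.2, -1.9]
width: 48.6
gripper_force: 62.7
```

>>> carry_out:
  deltas: [0,0,0,0,0,0.002,1,0,0,0,0,0,0.001,1,0,0,0,0,0,0.001,1,0,0,0,0,0,0,1,0,0,0,0,0,0,1]

```text
clock: 49.62
eef_pos: [479.5, 301.7, 64.1]
tool_rot: [3.141, 0.0, 1.571]
force: [-2.5, -1.9, 7.7]
width: 49.2
gripper_force: 63.7
```

Release, rise and move aside, then check.

>>> carry_out:
  deltas: [0,0,0,0,0,0,-1,0,0,0,0,0,0,-1,0,0,0,0,0,0,-1,0,0,0,0,0,0,-1,0,0,0,0,0,-0.018,-1,0,0,0,0,0,-0.045,-1,0,0,0,0,0,-0.05,-1,0,0,0,0,0,-0.026,-1,0,0,0,-0.03,0,0,-1,0,0,0,-0.05,0,0,-1,0,0,0,-0.06,0,0,-1,0,0,0,-0.06,0,0,-1]

```text
clock: 51.12
eef_pos: [479.7, 100.1, 203.3]
tool_rot: [3.14, -0.0, 1.572]
force: [0.8, 0.0, -0.6]
width: 85.7
gripper_force: 0.0
```

>>> carry_out:
  deltas: [0,0,0,-0.05,0,0,-1,0,0,0,-0.04,0,0,-1,0,0,0,-0.02,0,0,-1,0,0,0,0,0,0,-1,0,0,0,0,0,0,-1]

```text
clock: 51.75
eef_pos: [479.8, -7.0, 202.7]
tool_rot: [3.14, -0.001, 1.572]
force: [0.0, 0.8, -0.4]
width: 85.3
gripper_force: 0.0
```

Run:
```python
from h import *
import cv2
a=ctrl.get_image("top")[:,:,::-1];b=ctrl.get_image("side")[:,:,::-1]
cv2.imwrite("pics/topf.png",cv2.resize(a[230:350,95:255],None,fx=5,fy=5,interpolation=cv2.INTER_CUBIC))
cv2.imwrite("pics/sidef.png",b)
o=cv2.imread("pics/top0.png")[230:350,95:255]
def m(i,x0,y0,x1,y1): return i[y0:y1,x0:x1]
n=a[230:350,95:255]
# template shift of each container's top between first and last picture
for l,(x0,y0,x1,y1) in dict(paint=(8,26,46,66),thin=(84,28,124,60),spray=(50,64,84,98)).items():
    s,r=cv2.phaseCorrelate(*(np.float32(cv2.cvtColor(np.ascontiguousarray(q[y0:y1,x0:x1]),6)) for q in(o,n)))
    print(l,s,r)
```

```text
paint (-0.3889249432019106, 0.6154609238216047) 1.0463430188596248
thin (0.38180154988393866, -0.046158058944556046) 0.9757386561483145
spray (0.32125428300784975, 0.1057212067079405) 0.9905239281095104
```

View pics/topf.png

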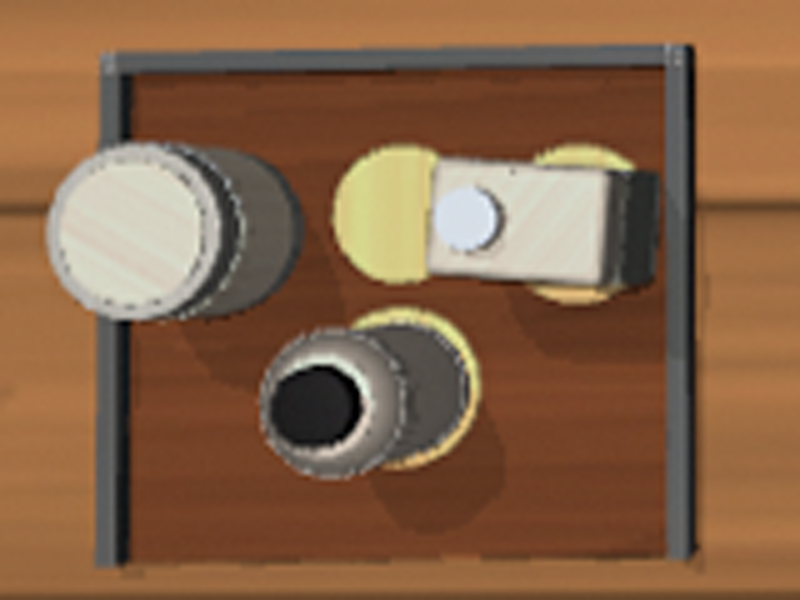

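View pics/sidef.png

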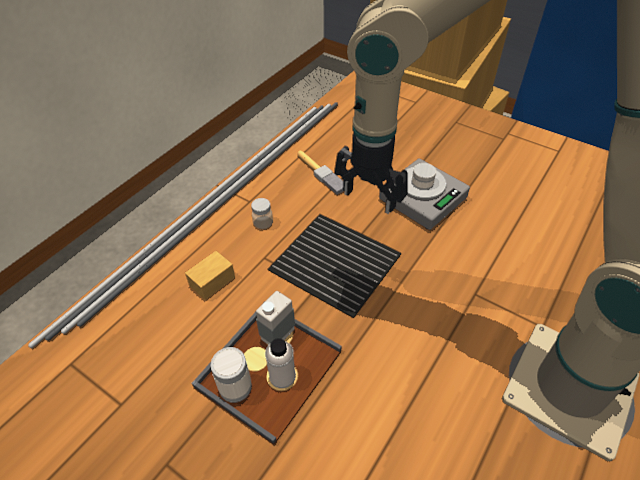

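All three tall containers are back within about 1 mm of where they stood (lids at (135,231), (465,219) and (334,402)). The low tin is on the pan at (425,175) in the side view, and the bystanders haven't moved. I'll hand it in.

```bash
python3 -c "
from cell import ctrl
print(ctrl.finish_job())"
```

```text
the job is handed in; nothing more can be done
None
```

I've handed the job in: the low tin stands on the scale pan about 2 mm from its centre, and the three tall containers are back in the bay within about 1 mm of where they stood, all upright, with the jar, carton and brush untouched.

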